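Square the panel in the gluing jig and stand the fallen weight on it

ROBOT

A 7-joint arm with a two-finger parallel gripper is mounted at the origin on the work surface. World frame = base frame: x ahead of the robot, y to its left, z up, the work surface at z = 0. Lengths are in m, angles in rad, forces in N, time in s.
With the tool pointing down it reaches from about 0.35 to 0.9 m from the base axis. Payload 7.2 kg.
Tool frame: the origin (TCP) lies at the very end of the fingers, on their centre line; the grasp point (between the pads) lies 19 mm behind it; z points along the fingers, y is the line along which they close (so a half turn about z gives the same grasp; the last joint's range is limited). The gripper opens to 88 mm and grips with 3 to 60 N. Pads are 20 mm wide; open, the fingers measure 115 mm over their backs; the gripper's body (75 mm by 178 mm) begins 61 mm behind the grasp point.
Start: joints at [1.28, 0.411, -0.013, 1.596, 0.006, 1.134, -0.082], TCP at [0.138, -0.61, 0.223] pointing down, gripper open.
Joint ranges: [-2.95, 2.95], [-0.29, 1.99], [-1.47, 1.44], [0.14, 2.54], [-1.03, 4.17], [0.13, 1.85], [-2.86, 2.86]. Speed limits (rad/s): [2.39, 2.39, 3.01, 3.01, 3.14, 3.14, 3.14].

INTERFACE

Orientations are given as a rotation vector (axis times angle).
In Python, from plant import bot, imaging gives the robot as it stands. Calls block until the motion is done:
- bot.move_pose(position, orientation): joint-space move of the TCP to a pose.
- bot.move_l(position, feed=0.15, rotation=None, guard=None): straight line of the TCP; rotation=None keeps the orientation; feed is the mean speed in m/s. With guard (N) it stops when the force on the tool has changed by that much, and returns True; else False.
- bot.move_j(angles): joint-space move.
- bot.set_gripper(opening, newtons=None): finger opening in m; newtons is the grip in N (None keeps the last); returns when the fingers have stopped.
- bot.hold(seconds).
- bot.solve_ik(position, orientation): joint angles nearest the present ones, or None.
- bot.state(): the state.
- imaging.grab_frame(name): name is "side" or "top" or "wrist"; returns a dict with "frame" (384x512x3 uint8, red, green, blue), "intrinsics" (3x3 intrinsics, pixels), "R" (3x3) and "t" (3): a world point X has camera coordinates R X + t; the wrist camera has in their place "T_tool_cam" (4x4, takes a point from camera to tool coordinates, whose origin is the TCP and whose axes are the flange's). Camera axes: x right, y down, z forward; pixel columns grow to the right and rows downward; lengths in m; the calibration is good to about 2 mm. A picture is of the moment at which its call begins: read the wrist's pose just before it. There is no depth.
A pose or a line that the arm cannot do raises bot.MotionError and nothing moves.
- bot.finish_job(): hands the job in; it is judged then, once.
The state is a dict: "time": time; "q": joint angles; "qvel": joint speeds; "tau": joint torques, N m; "tcp_pos": TCP position; "tool_rot": TCP orientation; "wrist_force": force on the tool from outside, world axes, zero at the start; "moment": the same for the moment, N m; "gripper_width": finger opening in m; "grasp_force": force on a finger pad.
Only numpy, scipy, OpenCV 4.12 (cv2) and the standard library are available. Lean on these libraries where they do the work, as an engineer would, in place of code of your own. Each camera call takes 0.05 s, during which the arm holds its last target. There are 200 camera calls.

TASK

Lay the loose plywood panel on top of the one in the gluing jig, slide it home so that both panels sit flush against both fences, and let go of it. Then fetch the green iron weight that has toppled over under the front edge of the clear riser shelf and, without dropping it, set it upright on its leather foot in the middle of the panels to press them. Do not knock the shelf, and leave the other things on the bench where they are.

Things in the scene. Friction and masses are not known exactly. Their poses are not given: they have to be found in the camera images.
- jig: gluing jig fixed to the bench: grey base plate 140 (own x) x 220 (own y) x 12 mm, dark wooden fences 16 mm thick standing 22 mm above it. Origin at the centre of its underside. Long fence: inner face at x = +40 mm, in two lengths, y = -65 to -20 and +40 to +85 mm, with an open 60 mm finger gap between them (bare base plate). End fence: inner face at y = +85 mm, x = -36 to +44 mm
- stack_home (a point): point on the top of the jig's base plate (12 mm above the bench), under the centre of a panel that is flush against both fences, at x = y = +10 mm in the jig; its axes are the jig's: +x square to and towards the long fence, +y towards the end fence. The finger gap faces the middle of a flush panel's long side
- panel_low: plywood panel 60 (own x) x 150 (own y) x 8 mm, 50 g, lying loose in the jig, already flush against both fences, its long side along the jig's y. Origin at the centre of its underside
- panel_loose: identical plywood panel 60 (own x) x 150 (own y) x 8 mm, 50 g, lying flat on the bench in front of the robot. Origin at the centre of its underside, z up
- weight: octagonal iron weight, green, with a brown leather foot and a brass plate on top: 80 mm long, 40 mm across flats, 0.5 to 0.75 kg, centre of mass at mid length. Origin at the centre of the foot's face, own z from foot to brass end; flats face its own x and y. It starts on its side on a flat (axis 20 mm above the bench), brass end roughly towards the middle of the bench, foot under the shelf
- shelf: riser shelf fixed to the bench: clear acrylic board 8 mm thick, underside 150 mm above the bench, on two wooden ends, thread cones at its back up to 215 mm high; open in front and behind. Origin on the bench midway between the ends; board from own x = +40 (front edge, over the lying weight, 40 to 65 mm from its foot) to +215 mm, y = +-180 mm; ends inside at y = +-165 mm, x from +60 mm
- glue_bottle: white glue bottle with red cap, 50 mm diameter, 125 mm tall, standing under the shelf at the back; leave alone. Origin at the centre of its underside
- dye_jar: amber jar with black lid, 56 mm diameter, 70 mm tall, standing under the shelf at the back; leave alone. Origin at the centre of its underside
- spool: wooden spool of brown thread, 52 mm diameter, 38 mm tall; leave alone. Origin at the centre of its underside
- pen_pot: white pot of coloured pencils, 72 mm diameter, about 180 mm tall; leave alone. Origin at the centre of its underside
- maul: maul lying on its side: white octagonal head 52 mm across and 75 mm long, wooden handle 24 mm thick and 125 mm long; leave alone. Origin at the centre of the head's end face, own z along the handle
- awl: awl with dark wooden handle, 130 mm long, 18 mm high, lying; leave alone. Origin under it, near its middle

How it is judged:
On the way, in this order (a step that is already met when the one before it is completed fails the run):
1. the loose panel lies flat on the other one, both flush against both fences (within 2.5 mm and 0.03 rad), and is let go (x of panel_low in the frame of stack_home between -0.0025 and 0.0025 m and y of panel_low in the frame of stack_home between -0.0025 and 0.0025 m and z of panel_low in the frame of stack_home between -0.002 and 0.0025 m and angle between the y axis of each of panel_low, panel_loose and the y axis of stack_home, either way round below 0.03 rad and angle between each of panel_low, panel_loose's own z axis and vertical below 0.04 rad and x of panel_loose in the frame of stack_home between -0.0025 and 0.0025 m and y of panel_loose in the frame of stack_home between -0.0025 and 0.0025 m and z of panel_loose in the frame of stack_home between 0.006 and 0.0105 m and contact force between the fingers and panel_loose below 0.2 N), for 0.2 s.
2. the weight's foot is set down on the upper panel (within 30 mm of its middle, within 0.5 rad of upright) while the fingers still hold it (contact force between weight and panel_loose above 0.3 N and contact force between the fingers and weight above 0.5 N and angle between weight's own z axis and vertical below 0.5 rad and horizontal distance between weight and panel_loose below 0.03 m and z of weight in the frame of stack_home below 0.03 m), for 0.1 s.
At the end, for the whole second after the job is handed in: both panels lie flat, one on the other, flush against both fences (within 2.5 mm and 0.03 rad), and the weight stands at rest on its foot on the upper panel, upright within 0.05 rad, its foot's centre within 12 mm of the panel's middle, released (x of panel_low in the frame of stack_home between -0.0025 and 0.0025 m and y of panel_low in the frame of stack_home between -0.0025 and 0.0025 m and z of panel_low in the frame of stack_home between -0.002 and 0.0025 m and angle between the y axis of each of panel_low, panel_loose and the y axis of stack_home, either way round below 0.03 rad and angle between each of panel_low, panel_loose's own z axis and vertical below 0.04 rad and x of panel_loose in the frame of stack_home between -0.0025 and 0.0025 m and y of panel_loose in the frame of stack_home between -0.0025 and 0.0025 m and z of panel_loose in the frame of stack_home between 0.006 and 0.0105 m and angle between weight's own z axis and vertical below 0.05 rad and horizontal distance between weight and panel_loose below 0.012 m and z of weight in the frame of stack_home between 0.014 and 0.019 m and linear speed of weight below 0.02 m/s and angular speed of weight below 0.1 rad/s); the robot touches nothing.
It fails at once if a bystander is moved by more than 20 mm (distance of any of glue_bottle, dye_jar, spool, pen_pot, maul, awl from where it was at the start of the episode above 0.02 m).
It fails at once if the robot knocks the riser shelf (more than 15 N) (contact force between any of the arm, the fingers and shelf above 15 N).
It also fails if it takes over 64 s, if anything falls off the work surface, if the arm or the gripper's body presses on something with over 40 N, if the wrist force passes 120 N, or if a joint passes its speed limit or range.

## Working session

There is one attempt and no reset: what is moved stays moved. The work goes in short steps, each a Python script; the robot and the scene stay as the last script left them, time stands still between calls to the robot, and variables do not carry over. Pictures are saved under pics/ and viewed, at most 10 in all, crops included, and the job is handed in when it is done.

```bash
ls; mkdir -p pics; python3 - <<'E'
from plant import bot, imaging
import cv2, numpy as np
s=bot.state(); print(s)
for n in ("top","side"):
    f=imaging.grab_frame(n); cv2.imwrite(f"pics/{n}0.png",cv2.resize(f["frame"][:,:,::-1],(800,600),interpolation=cv2.INTER_CUBIC)); print(n,f["intrinsics"],f["R"],f["t"])
f=imaging.grab_frame("wrist");print(f["intrinsics"],f["T_tool_cam"])
E
```

```text
pics
{'time': 0.0, 'q': array([ 1.2798225 ,  0.41192522, -0.01268469,  1.5970224 ,  0.00555099,
        1.13428031, -0.08221084]), 'qvel': array([ 3.63871361e-04, -1.49716257e-03, -1.09206718e-03,  4.69297298e-05,
       -8.81325819e-04, -1.61954940e-03, -1.52896937e-04]), 'tau': array([-5.83787141e-05, -5.87972045e+01,  6.41762093e-01, -2.91083175e+01,
       -5.37914084e-02,  1.84882904e-02,  9.29483349e-05]), 'tcp_pos': array([ 0.13793521, -0.60908349,  0.22180228]), 'tool_rot': array([-3.12055942e+00, -3.48983410e-01,  4.03360723e-04]), 'wrist_force': array([ 0.16161127, -0.42005616, -0.55598795]), 'moment': array([-0.01386356,  0.02386949,  0.02516512]), 'grasp_force': 0.0, 'gripper_width': 0.08768541152148743}
top [[356.10378088   0.         260.5012411 ]
 [  0.         356.10378088 191.64485549]
 [  0.           0.           1.        ]] [[-1.49152761e-03 -9.99995293e-01  2.68126021e-03]
 [-9.83961128e-01  9.89325934e-04 -1.78380267e-01]
 [ 1.78376775e-01 -2.90431491e-03 -9.83957972e-01]] [-0.01652005  0.51476601  0.97119846]
side [[423.88490359   0.         252.23718305]
 [  0.         423.88490359 196.75234728]
 [  0.           0.           1.        ]] [[-0.81401522 -0.58083773 -0.00259695]
 [-0.40084511  0.56498897 -0.72118698]
 [ 0.42035986 -0.5860162  -0.69273559]] [0.39834204 0.22748715 1.08925442]
[[287.66154535   0.         254.38512853]
 [  0.         287.66154535 182.9675981 ]
 [  0.           0.           1.        ]] [[ 5.40710492e-04 -9.63606202e-01 -2.67325259e-01  7.45814942e-02]
 [ 9.99999712e-01  3.78642761e-04  6.57804741e-04  6.16969232e-04]
 [-5.32643954e-04 -2.67325538e-01  9.63606130e-01 -1.61265753e-01]
 [ 0.00000000e+00  0.00000000e+00  0.00000000e+00  1.00000000e+00]]
```

View pics/top0.png

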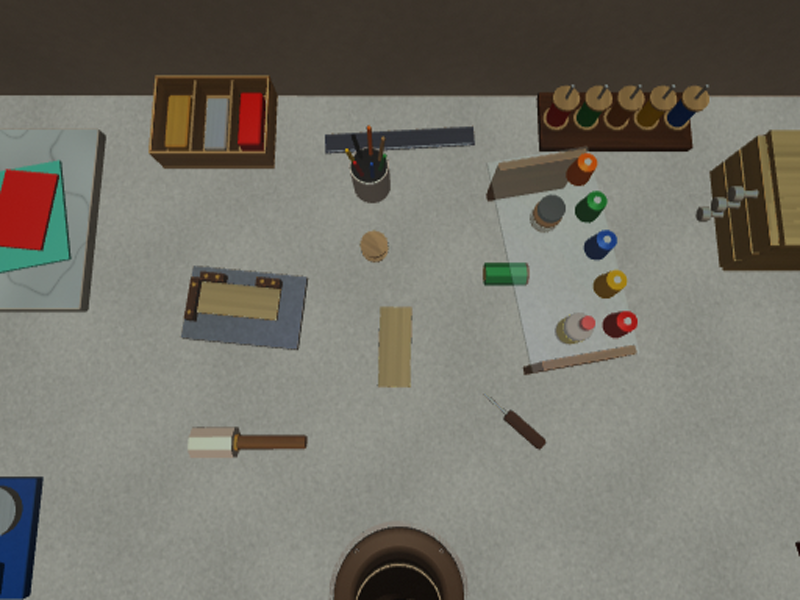

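View pics/side0.png

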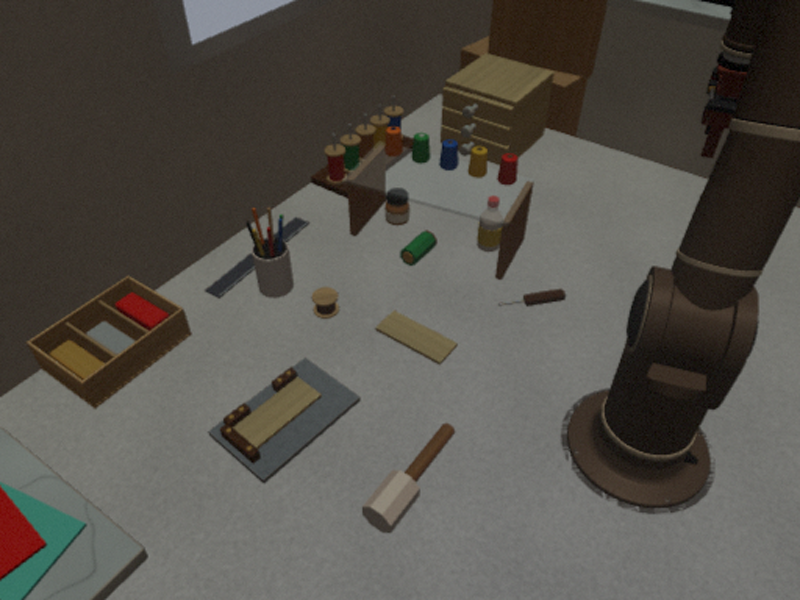

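The views show the loose panel (top 395,347), the jig with its long fence towards +x and its end fence towards +y (245,305), and the weight at (506,274) with its brass end to the left. I'll triangulate rough positions from these two pictures.

```bash
cat > h.py <<'E'
from plant import bot, imaging
import cv2, numpy as np
from scipy.spatial.transform import Rotation as Ro
def cam(name):
    """K,R,t,frame in world for any camera"""
    s=bot.state(); f=imaging.grab_frame(name)
    if name=="wrist":
        T=np.eye(4); T[:3,:3]=Ro.from_rotvec(s["tool_rot"]).as_matrix(); T[:3,3]=s["tcp_pos"]
        W=np.linalg.inv(T@f["T_tool_cam"]); R,t=W[:3,:3],W[:3,3]
    else: R,t=f["R"],f["t"]
    return f["intrinsics"],R,t,f["frame"]
def ray(c,p):
    K,R,t=c[:3]; return -R.T@t, R.T@np.linalg.solve(K,np.r_[p,1.])
def onplane(c,p,z):
    o,d=ray(c,p); return o+d*(z-o[2])/d[2]
def tri(views):
    A=0;b=0
    for c,p in views:
        o,d=ray(c,p); d=d/np.linalg.norm(d); M=np.eye(3)-np.outer(d,d); A=A+M;b=b+M@o
    return np.linalg.solve(A,b)
def down(yaw,tilt=0.):
    """tool pointing down; tool y axis (closing) = world y turned by yaw (mod pi); tilt about tool y"""
    return (Ro.from_euler('z',yaw)*Ro.from_euler('x',np.pi)*Ro.from_euler('y',tilt)).as_rotvec()
def proj(c,X):
    K,R,t=c[:3]; q=K@(R@np.asarray(X)+t); return q[:2]/q[2]
E
python3 - <<'E'
from h import *
ct,cs=cam("top"),cam("side")
k=.64
P={"panelA":((382,307),None),"panelB":((411,307),None),"panelC":((410,387),None),"panelD":((379,386),None),
"panelcen":((395,347),(416,337)),"weightbrass":((485,274),(410,254)),"weightfoot":((527,274),(430,240)),
"lowpanelcen":((238,301),(278,412)),"lowTL":((200,283),(235,441)),"lowTR":((280,290),(308,382)),"baseTL":((193,266),(213,431)),"baseTR":((307,277),(305,360)),"baseBR":((298,349),(358,400)),"baseBL":((182,339),(265,476)),
"shelfF1":((490,165),None),"shelfF2":((531,372),None),"spool":((374,246),(325,298)),"pot":((370,160),(272,250)),"shelfF2low":((530,370),(497,215))}
for n,(a,b) in P.items():
    a=np.array(a)*k; print(n,"plane0",onplane(ct,a,.008)[:2].round(3),"" if b is None else tri([(ct,a),(cs,np.array(b)*k)]).round(3))
for e in ((490,165),(531,372)): print(onplane(ct,np.array(e)*k,.158).round(3))
E
```

```text
panelA plane0 [0.507 0.03 ] 
panelB plane0 [ 0.507 -0.025] 
panelC plane0 [ 0.357 -0.023] 
panelD plane0 [0.359 0.035] 
panelcen plane0 [0.431 0.005] [0.433 0.006 0.001]
weightbrass plane0 [ 0.571 -0.167] [ 0.566 -0.164  0.03 ]
weightfoot plane0 [ 0.571 -0.247] [ 0.569 -0.246  0.013]
lowpanelcen plane0 [0.519 0.303] [0.517 0.3   0.018]
lowTL plane0 [0.554 0.377] [ 0.551  0.378 -0.   ]
lowTR plane0 [0.54  0.224] [0.531 0.219 0.012]
baseTL plane0 [0.587 0.393] [0.583 0.389 0.013]
baseTR plane0 [0.565 0.174] [0.567 0.175 0.003]
baseBR plane0 [0.428 0.186] [ 0.43   0.189 -0.001]
baseBL plane0 [0.447 0.404] [0.447 0.402 0.017]
shelfF1 plane0 [ 0.793 -0.182] 
shelfF2 plane0 [ 0.385 -0.247] 
spool plane0 [0.627 0.046] [0.622 0.046 0.031]
pot plane0 [0.804 0.056] [0.76  0.048 0.091]
shelfF2low plane0 [ 0.388 -0.245] [ 0.386 -0.203  0.182]
[ 0.727 -0.158  0.158]
[ 0.377 -0.214  0.158]
```

```bash
python3 - <<'E'
from h import *
import pickle
out=[]
def snap(tag):
    c=cam("wrist"); out.append((tag,c)); return c
s=bot.state(); p=s["tcp_pos"].copy(); p[2]=.40
bot.move_l(p,feed=.3)
bot.move_pose([.56,-.06,.36],down(0)); bot.hold(.15); snap("w1"); print(bot.state()["time"],bot.state()["q"].round(2))
bot.move_pose([.54,.24,.25],down(-.1-np.pi/2) if False else down(0)); bot.hold(.15); snap("j1")
bot.move_pose([.50,.33,.25],down(0)); bot.hold(.15); snap("j2")
bot.move_pose([.45,.03,.25],down(0)); bot.hold(.15); snap("p1"); print(bot.state()["time"])
pickle.dump(out,open("v.pkl","wb"))
im=np.vstack([np.hstack([out[0][1][3],out[1][1][3]]),np.hstack([out[2][1][3],out[3][1][3]])])
cv2.imwrite("pics/w.png",cv2.resize(im[:,:,::-1],(800,600),interpolation=cv2.INTER_AREA))
E
```

```text
3.6583 [ 0.53  0.29 -0.66  1.51  0.18  1.41 -1.71]
7.1167
```

View pics/w.png

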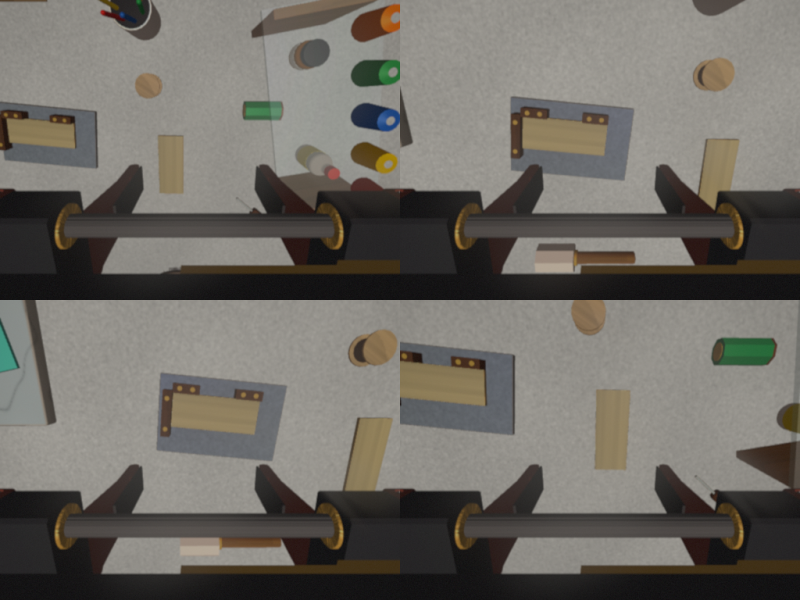

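Wrist views: top left shows the weight at (263,110) and the loose panel; the two others show the whole jig (571,138 and 221,417); bottom right shows the panel at (612,429) and the weight at (744,351). Next I'll measure by colour segmentation in both views.

```bash
cat > m.py <<'E'
from h import *
import pickle
V=dict(pickle.load(open("v.pkl","rb")))
def mask(img,kind):
    h=cv2.cvtColor(cv2.GaussianBlur(img,(3,3),0),cv2.COLOR_RGB2HSV); H,S,Vv=[h[...,i].astype(int) for i in range(3)]
    if kind=="wood": m=(H>14)&(H<28)&(S>75)&(Vv>90)
    if kind=="green": m=(H>45)&(H<80)&(S>120)
    if kind=="base": m=(H>100)&(H<130)&(S>30)&(Vv>60)
    return cv2.morphologyEx(m.astype(np.uint8),cv2.MORPH_OPEN,np.ones((3,3)))
def quads(img,kind,lo=500):
    cs,_=cv2.findContours(mask(img,kind),cv2.RETR_EXTERNAL,cv2.CHAIN_APPROX_NONE)
    r=[]
    for c in sorted(cs,key=cv2.contourArea,reverse=True):
        if cv2.contourArea(c)<lo: break
        b=cv2.boxPoints(cv2.minAreaRect(cv2.convexHull(c)))
        r.append((cv2.contourArea(c),c,b))
    return r
E
python3 - <<'E'
from m import *
for n,z,kind in [("w1",.008,"wood"),("p1",.008,"wood"),("j1",.02,"wood"),("j2",.02,"wood"),("j1",.012,"base"),("j2",.012,"base"),("w1",.02,"green"),("p1",.02,"green")]:
    c=V[n]
    for a,ct,b in quads(c[3],kind):
        pts=np.array([onplane(c,p,z)[:2] for p in ct[:,0,:].astype(float)]).astype(np.float32)
        (cx,cy),(w,h),ang=cv2.minAreaRect(pts); m=cv2.moments(ct); cen=(m['m10']/m['m00'],m['m01']/m['m00'])
        print(n,kind,int(a),"px",np.round(cen,1),"rect",np.round([cx,cy,w,h,ang],4),"mean", onplane(c,cen,z)[:2].round(4))
E
```

```text
w1 wood 2581 px [ 52.9 169.3] rect [5.22400e-01 3.06800e-01 1.55600e-01 6.94000e-02 8.49182e+01] mean [0.5185 0.3068]
w1 wood 2016 px [218.8 209.9] rect [4.36200e-01 7.00000e-03 5.51000e-02 1.46000e-01 8.88267e+01] mean [0.4392 0.0064]
w1 wood 766 px [189.6 109.2] rect [6.24500e-01 5.00000e-02 5.55000e-02 5.06000e-02 8.73909e+01] mean [0.6248 0.0506]
w1 wood 604 px [493.7 208.6] rect [ 4.41000e-01 -5.16200e-01  5.61000e-02  5.31000e-02  6.41994e+01] mean [ 0.4414 -0.5157]
p1 wood 4796 px [ 54.  106.2] rect [5.20100e-01 3.04000e-01 1.49200e-01 6.09000e-02 8.44055e+01] mean [0.5205 0.3028]
p1 wood 3717 px [270.7 165. ] rect [4.35600e-01 7.70000e-03 5.60000e-02 1.44900e-01 8.89438e+01] mean [0.44   0.0076]
p1 wood 1513 px [241.3  19.4] rect [0.6238 0.0483 0.0486 0.0528 0.1546] mean [0.6265 0.048 ]
j1 wood 4049 px [208.8 173.3] rect [5.21300e-01 3.01000e-01 1.48600e-01 5.81000e-02 8.43946e+01] mean [0.5214 0.3017]
j1 wood 2767 px [406.2 217.3] rect [4.43800e-01 1.64000e-02 5.80000e-02 1.38600e-01 8.86578e+01] mean [0.4547 0.0162]
j1 wood 1633 px [401.7  95.2] rect [6.25300e-01 4.59000e-02 6.65000e-02 4.99000e-02 8.98779e+01] mean [0.6255 0.0456]
j2 wood 4471 px [273.4 144.4] rect [5.21200e-01 3.01500e-01 1.48900e-01 5.81000e-02 8.42022e+01] mean [0.5219 0.3018]
j2 wood 3616 px [470.  197.2] rect [4.41300e-01 1.92000e-02 5.81000e-02 1.39800e-01 8.87981e+01] mean [0.4455 0.019 ]
j2 wood 2086 px [477.4  61.8] rect [ 0.625   0.0458  0.052   0.0747 10.02  ] mean [0.6258 0.0454]
w1 green 658 px [498.1  92.3] rect [ 0.6518 -0.4657  0.048   0.044  13.3842] mean [ 0.6519 -0.4668]
p1 green 1787 px [445.6  65. ] rect [ 0.5716 -0.2108  0.0367  0.0796  0.1566] mean [ 0.5724 -0.211 ]
```

```bash
python3 - <<'E'
from m import *
V["top"],V["side"]=cam("top"),cam("side")
def cen(n,kind,near):
    best=None
    for a,ct,b in quads(V[n][3],kind,150):
        m=cv2.moments(ct); c=np.array([m['m10']/m['m00'],m['m01']/m['m00']])
        d=np.linalg.norm(c-proj(V[n],near))
        if best is None or d<best[0]: best=(d,c)
    return V[n],best[1]
for near,kind,sets in [((.433,.007,.008),"wood",["w1","p1"]),((.521,.301,.02),"wood",["j1","j2"]),((.521,.301,.02),"wood",["j1","j2","p1"])]:
    print(near,tri([cen(n,kind,near) for n in sets]).round(4))
# weight: draw hypothesised outline for brass / foot and print mask extents
for n in ("p1","w1","top","side"):
    c=V[n]; h=cv2.cvtColor(c[3],cv2.COLOR_RGB2HSV)
    m=((h[...,0]>45)&(h[...,0]<85)&(h[...,1]>60)).astype(np.uint8)
    u=proj(c,(.571,-.21,.02)); k,lab,st,ce=cv2.connectedComponentsWithStats(m)
    i=min(range(1,k),key=lambda i:np.linalg.norm(ce[i]-u)+(st[i,4]<60)*1e3); print(n,u.round(1),st[i],ce[i].round(1)); V[n]=(c,ce[i])
print(tri([V["p1"],V["w1"]]).round(4),tri([V["p1"],V["w1"],V["top"],V["side"]]).round(4))
# overlays
def outline(c,pts,img): cv2.polylines(img,[np.int32(np.round([proj(c,p)*4 for p in pts]))],True,(255,0,0),1)
ims=[]
for c,ctr in ((V["p1"][0],(.571,-.21,.02)),(V["w1"][0],(.571,-.21,.02)),(V["p1"][0],(.434,.0075,.008)),(dict(pickle.load(open("v.pkl","rb")))["j2"],(.5213,.3013,.02))):
    img=cv2.resize(c[3],None,fx=4,fy=4,interpolation=cv2.INTER_CUBIC)
    if ctr[0]>.56:
        outline(c,[(.571+a,-.171-b,.02) for a,b in((-.02,0),(.02,0),(.02,.08),(-.02,.08))],img)
        outline(c,[(.571+a,-.171-b,.04) for a,b in((-.0083,0),(.0083,0),(.0083,.08),(-.0083,.08))],img)
    else:
        yw=-.0185-np.pi/2 if ctr[0]<.5 else -.0995
        M=Ro.from_euler('z',yw).as_matrix()
        outline(c,[np.array(ctr)+M@[a,b,0] for a,b in((-.03,-.075),(.03,-.075),(.03,.075),(-.03,.075))],img)
        if ctr[0]>.5: outline(c,[np.array(ctr)+M@[a-.01,b-.01,-.008] for a,b in((-.07,-.11),(.07,-.11),(.07,.11),(-.07,.11))],img)
    u,v=(proj(c,ctr)*4).astype(int); u=np.clip(u,200,1848); v=np.clip(v,150,1386)
    k=img[v-150:v+150,u-200:u+200] if ctr[0]!=.5213 else cv2.resize(img[v-300:v+300,u-400:u+400],(400,300))
    ims.append(k)
cv2.imwrite("pics/ov.png",np.vstack([np.hstack(ims[:2]),np.hstack(ims[2:])])[:,:,::-1])
E
```

```text
(0.433, 0.007, 0.008) [0.4392 0.0071 0.0065]
(0.521, 0.301, 0.02) [0.5216 0.3018 0.02  ]
(0.521, 0.301, 0.02) [0.5201 0.3019 0.0105]
p1 [444.6  66.2] [ 407   49   73   34 2181] [443.7  65.4]
w1 [339.9 141.1] [313 131  47  22 987] [336.2 141.5]
top [325.6 174.5] [310 168  28  14 367] [323.3 174.5]
side [268.6 157.1] [257 148  22  22 222] [268.6 157.1]
[ 0.5712 -0.2009  0.0317] [ 0.5699 -0.2035  0.0253]
```

View pics/ov.png

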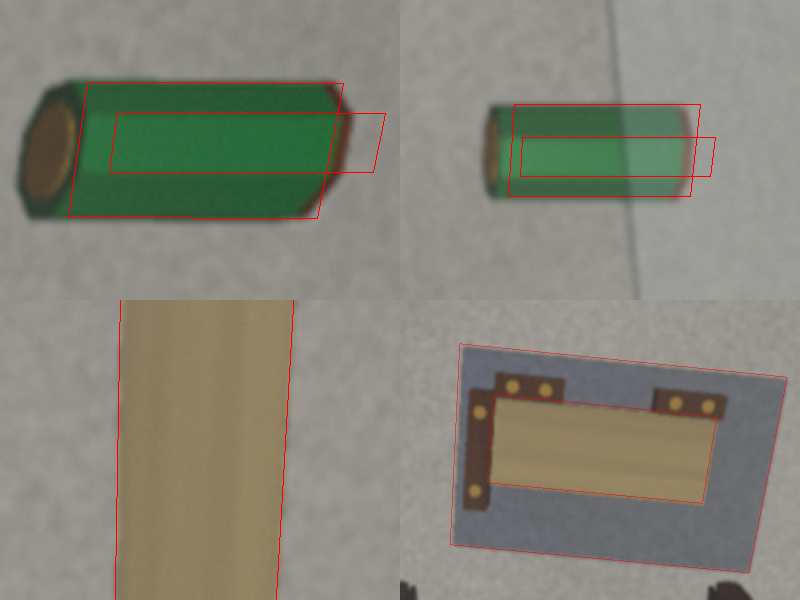

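Jig and panel outlines fit: home is (0.5213, 0.3013) with yaw −0.0995. The weight's outline is off by about 10 mm, which puts its brass end at y≈−0.161, x≈0.571, and the shelf edge at y≈−0.18. I'll check which grasps the arm can reach.

```bash
cat >> h.py <<'E'
def gpose(th,flip):
    """tool rotation for the lying weight: tool z = (0,-cos,-sin), closing along world x"""
    z=np.array([0,-np.cos(th),-np.sin(th)]); y=np.array([1.,0,0])*(1 if flip else -1)
    return np.column_stack([np.cross(y,z),y,z])
E
python3 - <<'E'
from h import *
home=np.array([.5213,.3013])
for th in np.radians([30,35,40,45,50]):
  for fl in (0,1):
    R=gpose(th,fl); g=np.array([.571,-.197,.022])
    q=[bot.solve_ik(g+R[:,2]*.019-R[:,2]*d,Ro.from_matrix(R).as_rotvec()) for d in (0,.08)]
    ok=[]
    for az in range(-180,180,15):
      Rf=Ro.from_euler('z',az,degrees=True).as_matrix()@Ro.from_euler('x',90,degrees=True).as_matrix()@R
      # grasp point 44 mm above the foot
      if all(bot.solve_ik(np.r_[home,h]+Rf[:,2]*.019,Ro.from_matrix(Rf).as_rotvec()) is not None for h in (.074,.12)): ok.append(az)
    print(np.degrees(th).round(),fl,"up",R[2,0].round(2),[None if x is None else np.round(x,2) for x in q],ok)
for yw in (-.0995+np.pi/2,-.0995-np.pi/2,):
    x=bot.solve_ik(np.r_[home,.03],down(yw)); print(yw,None if x is None else x.round(2))
x=bot.solve_ik([.434,.0075,.003],down(-.0185));print(x if x is None else x.round(2)); print(bot.state()["q"].round(2))
E
```

```text
30.0 0 up 0.87 [array([ 0.21,  1.02, -0.63,  1.85,  1.44,  1.62,  1.86]), array([ 0.21,  1.04, -0.84,  1.81,  1.41,  1.82,  1.85])] [-180, -165, -150, -135, -120, -105, -90, -75, -60, -45, -30, -15, 0, 15, 30, 45, 60, 75, 90, 105, 120, 135, 150, 165]
30.0 1 up -0.87 [array([ 0.18,  1.  , -0.6 ,  1.85,  1.42,  1.59, -1.28]), array([ 0.12,  0.97, -0.68,  1.82,  1.33,  1.69, -1.27])] [-180, -165, -150, -135, -120, -105, -90, -75, -60, -45, -30, -15, 0, 15, 30, 45, 60, 75, 90, 105, 120, 135, 150, 165]
35.0 0 up 0.82 [array([ 0.37,  1.06, -0.84,  1.86,  1.51,  1.7 ,  1.9 ]), array([ 0.25,  0.98, -0.84,  1.83,  1.37,  1.72,  1.9 ])] [-180, -165, -150, -135, -120, -105, -90, -75, -60, -45, -30, -15, 0, 15, 30, 45, 60, 75, 90, 105, 120, 135, 150, 165]
35.0 1 up -0.82 [array([ 0.23,  0.96, -0.62,  1.87,  1.4 ,  1.52, -1.24]), array([ 0.17,  0.92, -0.71,  1.84,  1.31,  1.62, -1.23])] [-180, -165, -150, -135, -120, -105, -90, -75, -60, -45, -30, -15, 0, 15, 30, 45, 60, 75, 90, 105, 120, 135, 150, 165]
40.0 0 up 0.77 [array([-0.96,  1.36,  1.23,  1.96, -0.59,  0.61, -2.81]), array([ 0.4 ,  1.04,
[... 899 characters left out ...]
5, 150, 165]
50.0 0 up 0.64 [array([-0.89,  1.25,  1.23,  1.97, -0.74,  0.63, -2.59]), array([-0.98,  1.1 ,  1.24,  1.95, -0.47,  0.72, -2.81])] [-180, -165, -150, -135, -120, -105, -90, -75, -60, -45, -30, -15, 0, 15, 30, 45, 60, 75, 90, 150, 165]
50.0 1 up -0.64 [array([ 0.37,  0.85, -0.68,  1.89,  1.3 ,  1.28, -1.08]), array([ 0.35,  0.78, -0.78,  1.86,  1.2 ,  1.39, -1.05])] [-180, -165, -150, -135, -120, -105, -90, -75, -60, -45, -30, -15, 0, 15, 30, 45, 60, 75, 90, 150, 165]
1.4712963267948966 [ 0.02  0.8  -0.91  1.77  0.76  0.96 -1.31]
-1.6702963267948965 [ 0.17  1.01 -1.25  1.77  1.04  1.2   1.65]
[ 0.35  0.51 -0.58  2.2   0.52  0.56 -2.22]
[ 0.56  0.16 -0.81  1.92  0.13  1.11 -1.87]
```

```bash
python3 - <<'E'
from h import *
yj=-.0995; ex=np.array([np.cos(yj),np.sin(yj),0]); ey=np.array([-np.sin(yj),np.cos(yj),0]); home=np.array([.5213,.3013,0])
def S(t): s=bot.state(); print(t,round(s["time"],2),s["tcp_pos"].round(4),s["wrist_force"].round(1),s["gripper_width"].round(4),round(s["grasp_force"],1))
pc=np.array([.434,.0075,0]); z=np.array([0,0,1.])
bot.move_pose(pc+z*.04,down(-.0185)); S("above")
print(bot.move_l(pc+z*.002,feed=.06,guard=6)); S("low")
bot.set_gripper(.05,15); S("grip")
bot.move_l(pc+z*.10,feed=.15); S("up")
o=home-ex*.007-ey*.007
bot.move_pose(o+z*.08,down(yj+np.pi/2)); S("pre")
c=cam("wrist")
img=cv2.resize(c[3],(800,600))
cv2.imwrite("pics/pre.png",img[:,:,::-1])
E
```

```text
Traceback (most recent call last):
AttributeError: 'float' object has no attribute 'round'
```

```bash
cat >> h.py <<'E'
yj=-.0995; ex=np.array([np.cos(yj),np.sin(yj),0]); ey=np.array([-np.sin(yj),np.cos(yj),0]); home=np.array([.5213,.3013,0]); z=np.array([0,0,1.])
def S(t): s=bot.state(); print(t,round(s["time"],2),np.round(s["tcp_pos"],4),np.round(s["wrist_force"],1),round(s["gripper_width"],4),round(s["grasp_force"],1))
E
python3 - <<'E'
from h import *
pc=np.array([.434,.0075,0]); S("above")
print(bot.move_l(pc+z*.002,feed=.06,guard=6)); S("low")
bot.set_gripper(.05,15); S("grip")
bot.move_l(pc+z*.10,feed=.15); S("up")
o=home-ex*.007-ey*.007
bot.move_pose(o+z*.08,down(yj+np.pi/2)); S("pre")
c=cam("wrist")
img=cv2.resize(c[3],(800,600))
cv2.imwrite("pics/pre.png",img[:,:,::-1])
E
```

```text
above 8.07 [0.4352 0.0079 0.0408] [ 0.8  1.2 -0.1] 0.0877 0.0
False
low 8.86 [0.434  0.0077 0.0019] [-0.  -0.2 -0.5] 0.0877 0.0
grip 9.41 [0.4341 0.0074 0.0021] [ 0.5 -0.9  2.5] 0.0598 15.0
up 10.21 [0.4335 0.0072 0.0994] [ 0.2 -0.1 -0.9] 0.0598 15.0
pre 11.36 [0.5136 0.2936 0.0793] [ 0.2 -0.4 -0.9] 0.0598 15.0
```

View pics/pre.png

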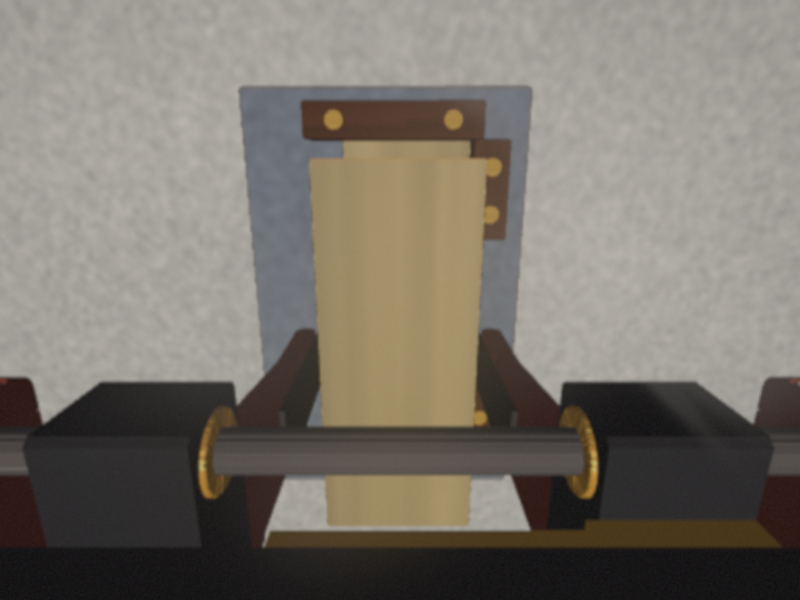

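The panel is held level and parallel to the jig, with its far edge at row 158 and the end fence at row 138. I'll check the far edge, then lower and slide it home.

```bash
python3 - <<'E'
from h import *
c=cam("wrist"); d=onplane(c,np.array([398,158])*.64,.085)-home; e=d@ey; print("far edge jig-y from home",e, "left/right x",[ (onplane(c,np.array(p)*.64,.085)-home)@ex for p in((311,160),(485,160))])
assert .055<e<.073
o=home-ex*.007-ey*.007
bot.move_l(o+z*.028,feed=.08); S("near")
print(bot.move_l(o+z*.0205,feed=.02,guard=2.5)); S("down")
zz=bot.state()["tcp_pos"][2]
p=o*[1,1,0]+z*zz
print(bot.move_l(p+ex*.013,feed=.02,guard=6)); S("x"); 
t=bot.state()["tcp_pos"]; print("jig x",(t-home)@ex)
print(bot.move_l(t+ey*.022,feed=.02,guard=6)); S("y"); t=bot.state()["tcp_pos"]; print("jig",(t-home)@ex,(t-home)@ey)
c=cam("wrist"); cv2.imwrite("pics/home.png",cv2.resize(c[3],(800,600))[:,:,::-1])
E
```

```text
far edge jig-y from home 0.06513354375388847 left/right x [np.float64(-0.03354442780169028), np.float64(0.024492892126004185)]
near 12.26 [0.5136 0.2954 0.0281] [ 0.5 -0.4  0.1] 0.0595 15.0
True
down 12.62 [0.514  0.2952 0.0219] [ 1.7 -0.   3.2] 0.0596 15.0
True
x 13.02 [0.5178 0.295  0.0218] [-0.4  0.8  4.4] 0.0598 15.0
jig x -0.002835735313860224
True
y 13.33 [0.5179 0.2952 0.0218] [0.6 0.6 5.1] 0.0599 15.0
jig -0.002785272147521355 -0.006449547696059376
```

View pics/home.png

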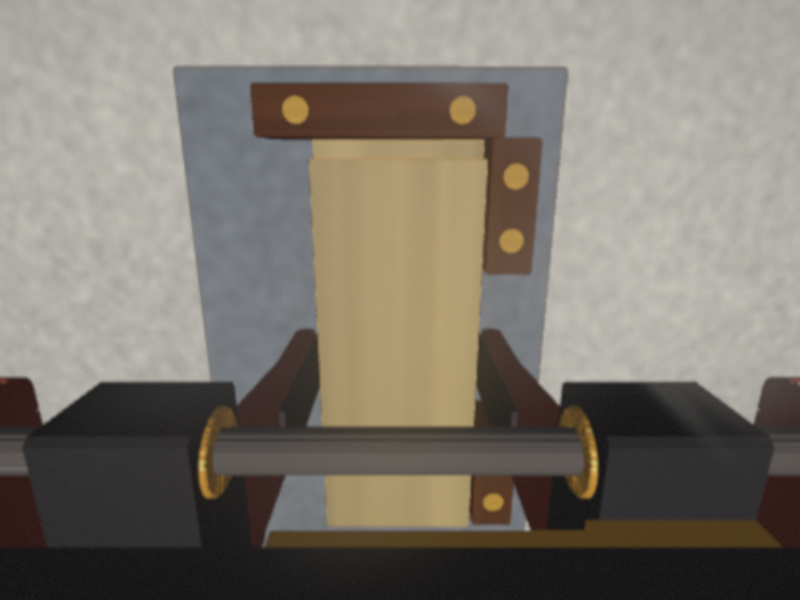

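The panel reads very close to the long fence (485 against 486) and is still ~9 mm short of the end fence. The guard tripped early, so I'll ease the downforce and push on.

```bash
python3 - <<'E'
from h import *
def J(): t=bot.state()["tcp_pos"]; print("jig",np.round([(t-home)@ex,(t-home)@ey],4))
t=np.array(bot.state()["tcp_pos"]); t[2]=.0222
bot.move_l(t,feed=.02); S("eased")
print(bot.move_l(t+ex*.006,feed=.02,guard=12)); S("x"); J()
t=np.array(bot.state()["tcp_pos"]); t[2]=.0222
print(bot.move_l(t+ey*.016,feed=.02,guard=10)); S("y"); J()
c=cam("wrist"); cv2.imwrite("pics/home2.png",cv2.resize(c[3],(800,600))[:,:,::-1])
E
```

```text
eased 13.63 [0.5177 0.2948 0.0218] [-0.  -0.8  0.7] 0.0601 15.0
True
x 13.88 [0.5178 0.2949 0.0217] [-1.2 -0.1  4.8] 0.0596 15.0
jig [-0.0028 -0.0067]
True
y 14.43 [0.5185 0.3019 0.0216] [ 0.3 -1.   4.6] 0.0599 15.0
jig [-0.0028  0.0004]
```

View pics/home2.png

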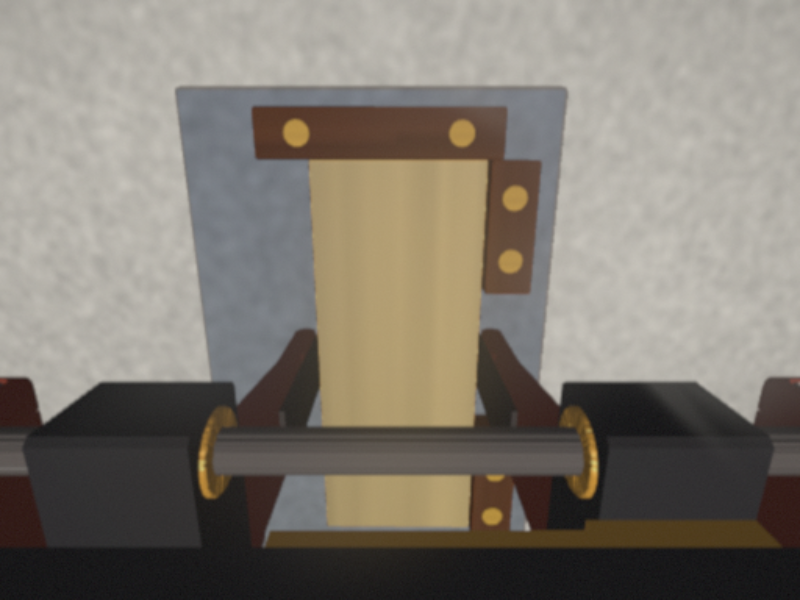

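It is flush against the end fence (row 158), and the right side touches the long fence within a pixel or two. Next I'll release, then nudge both panels towards both fences with closed fingers.

```bash
python3 - <<'E'
from h import *
def J(): t=np.array(bot.state()["tcp_pos"]); print("jig",np.round([(t-home)@ex,(t-home)@ey],4)); return t
bot.set_gripper(.078); S("open"); t=J(); bot.hold(.3)
bot.move_l(t+z*.05,feed=.15); bot.set_gripper(0.,10); S("closed")
def at(x,y,h): return home+ex*x+ey*y+z*h
bot.move_l(at(-.060,.0,.07),feed=.2)
bot.move_l(at(-.060,.0,.017),feed=.1,guard=8)
print(bot.move_l(at(-.034,.0,.017),feed=.02,guard=5)); S("px"); t=J()
bot.move_l(t-ex*.012,feed=.1); bot.move_l(at(-.06,.0,.06),feed=.2)
bot.move_l(at(0,-.100,.06),feed=.2); bot.move_l(at(-.003,-.100,.017),feed=.1,guard=8)
print(bot.move_l(at(-.003,-.076,.017),feed=.02,guard=5)); S("py"); t=J()
bot.move_l(t-ey*.012,feed=.1); bot.move_l(at(0,-.10,.25),feed=.25); S("off")
c=cam("wrist"); cv2.imwrite("pics/chk.png",cv2.resize(c[3],(800,600))[:,:,::-1])
E
```

```text
open 14.98 [0.5181 0.3015 0.0211] [ 0.3 -0.6  0.2] 0.078 0.0
jig [-0.0032 -0.0001]
closed 16.98 [0.5182 0.3015 0.0712] [-0.1 -0.2  0.4] 0.0002 0.0
True
px 18.99 [0.4792 0.3052 0.0165] [ 0.2 -0.   0.3] 0.0005 0.0
jig [-0.0423 -0.0003]
True
py 21.68 [0.5094 0.2148 0.0167] [0.4 0.2 0.7] 0.0004 0.0
jig [-0.0032 -0.0873]
off 23.02 [0.5108 0.2013 0.2487] [-0.6  0.  -1.5] 0.0008 0.0
```

View pics/chk.png

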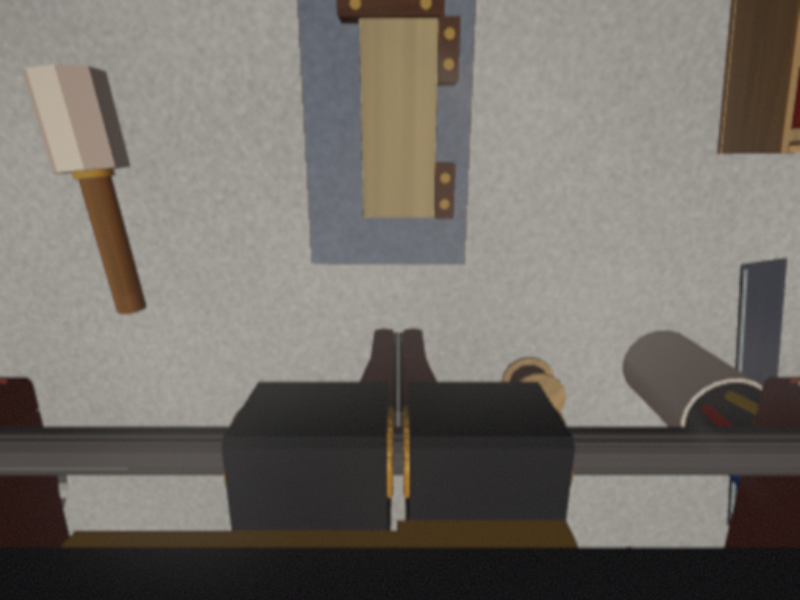

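The panel sits flush on both fences: edges at (361–437, 16–218), fences at row 18 and column 437. I'll measure its centre, then grasp the weight at a 35° tilt from the open side.

```bash
python3 - <<'E'
from h import *
c=cam("wrist"); P=[onplane(c,np.array(p)*.64,.028) for p in((361,18),(437,16),(436,217),(363,218))]
d=np.mean(P,0)-home; print("panel centre off home",(d@ex).round(4),(d@ey).round(4),np.linalg.norm(P[0]-P[1]).round(3),np.linalg.norm(P[1]-P[2]).round(3))
R=gpose(np.radians(35),0); rv=Ro.from_matrix(R).as_rotvec(); g=np.array([.5715,-.197,.0225])+R[:,2]*.019
bot.set_gripper(.088)
bot.move_pose(g-R[:,2]*.17,rv); S("pre"); print(np.round(bot.state()["q"],2))
q=bot.solve_ik(g,rv); print(None if q is None else q.round(2)); assert q is not None and q[0]>-.3
bot.hold(.1); c=cam("wrist")
im=cv2.resize(c[3],(800,600)); 
cv2.imwrite("pics/wg.png",im[:,:,::-1])
E
```

```text
panel centre off home -0.0003 -0.0014 0.057 0.15
pre 26.98 [ 0.5716 -0.0732  0.1093] [0.4 0.2 0.5] 0.0877 0.0
[ 0.12  0.9  -0.84  1.77  1.23  1.77  1.92]
[ 0.29  1.   -0.72  1.86  1.45  1.59  1.9 ]
```

View pics/wg.png

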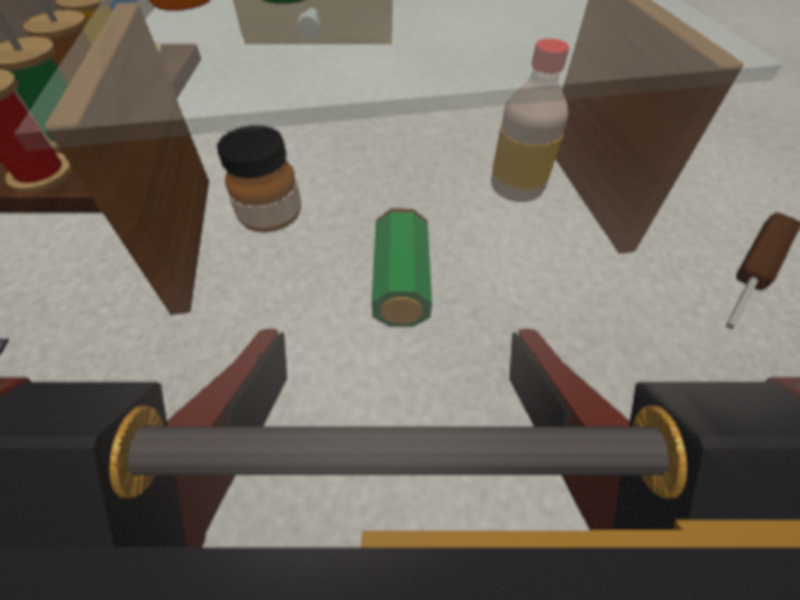

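The weight is centred between the fingers, its brass face at (401,310) and the shelf edge well above. I'll grasp it and draw it out.

```bash
python3 - <<'E'
from h import *
c=cam("wrist"); b=onplane(c,np.array([401,310])*.64,.02); f=onplane(c,np.array([401,213])*.64,.04); print("brass",b.round(4),"foot top",f.round(4))
assert abs(b[1]+.161)<.012
yb=b[1]
R=gpose(np.radians(35),0); g=np.array([.5715,yb-.037,.0225])+R[:,2]*.019
print(bot.move_l(g,feed=.08,guard=8)); S("in")
bot.set_gripper(.03,50); S("grip")
bot.move_l(g+[0,.02,.02],feed=.05); S("lift")
bot.move_l(g+[0,.13,.06],feed=.12); S("out")
q0=np.array(bot.state()["q"]); t=home-ey*.0014
for az in range(-90,181,30):
    Rf=Ro.from_euler('z',az,degrees=True).as_matrix()@Ro.from_euler('x',90,degrees=True).as_matrix()@R
    q=bot.solve_ik(t+z*.12+Rf[:,2]*.019,Ro.from_matrix(Rf).as_rotvec())
    if q is not None: print(az,np.abs(q-q0).max().round(2),q.round(2))
c=cam("wrist"); im=np.vstack([cv2.resize(c[3],(400,300)),cv2.resize(cam("side")[3],(400,300))]); cv2.imwrite("pics/held.png",im[:,:,::-1])
print(yb)
E
```

```text
brass [ 0.571 -0.161  0.02 ] foot top [ 0.5707 -0.2349  0.04  ]
False
in 29.47 [ 0.5717 -0.2132  0.0118] [ 0.3 -0.2  0.5] 0.0879 0.0
grip 30.27 [ 0.571  -0.2137  0.0116] [-2.8  0.6  2. ] 0.0401 50.0
lift 30.98 [ 0.5715 -0.1936  0.0316] [-0.2 -0.6 -6.5] 0.0401 50.0
out 32.11 [ 0.5713 -0.0847  0.0714] [ 0.3  0.3 -6.5] 0.0401 50.0
-90 2.38 [-0.27  0.48 -0.71  2.16  1.45  0.76 -0.49]
-60 1.89 [ 0.32  0.68 -1.23  2.22  1.72  0.68 -0.  ]
-30 1.54 [ 0.4   0.61 -1.03  2.15  0.93  0.2   1.35]
0 1.05 [ 0.61  1.03 -1.4   1.93  0.76  0.69  2.15]
30 0.88 [ 0.5   1.15 -1.41  1.68  0.59  1.09  2.76]
60 3.75 [-0.83  0.9   0.82  1.53 -0.92  1.62 -1.86]
90 3.32 [-0.97  1.07  1.03  1.36 -0.85  1.83 -1.44]
120 2.96 [-1.07  1.1   1.03  1.29 -0.65  1.79 -1.08]
150 2.46 [-1.27  1.19  1.24  1.36 -0.61  1.68 -0.58]
180 3.08 [-0.53  0.8  -0.48  1.47  0.66  1.54 -1.2 ]
-0.1609627908803914
```

View pics/held.png

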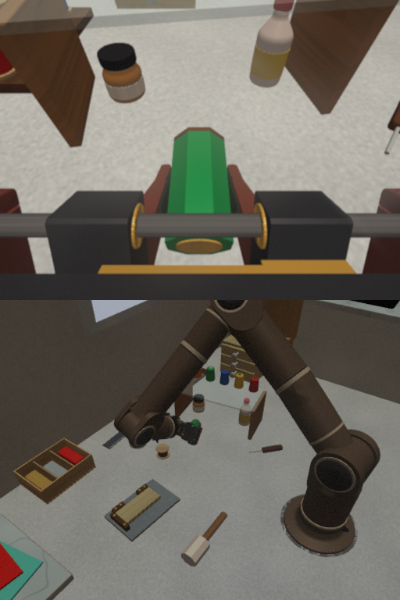

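The weight is held firmly, still aligned with the tool and clear of the shelf. Now I'll raise it, turn it upright and take it over the panels.

```bash
python3 - <<'E'
from h import *
R=gpose(np.radians(35),0); t=home-ey*.0014
p=np.array(bot.state()["tcp_pos"]); bot.move_l(p+[-.03,.03,.15],feed=.2); S("high"); q0=np.array(bot.state()["q"])
az=-15
Rf=Ro.from_euler('z',az,degrees=True).as_matrix()@Ro.from_euler('x',90,degrees=True).as_matrix()@R; rv=Ro.from_matrix(Rf).as_rotvec(); o=Rf[:,2]*.019
print(bot.solve_ik(t+z*.18+o,rv).round(2),q0.round(2))
bot.move_pose(t+z*.18+o,rv); S("over"); print(np.round(bot.state()["q"],2))
bot.move_l(t+z*.095+o,feed=.12); bot.hold(.2); S("near")
s=cam("side")[3]; u=proj(cam("side"),t+z*.06).astype(int); a=cv2.resize(s[max(u[1]-75,0):u[1]+75,u[0]-100:u[0]+100],(800,600),interpolation=cv2.INTER_CUBIC)
cv2.imwrite("pics/near.png",a[:,:,::-1])
E
```

```text
high 33.13 [ 0.5409 -0.0553  0.2206] [-0.4  0.3 -6. ] 0.0396 50.0
[ 0.52  0.59 -1.12  2.01  0.13  0.43  2.36] [ 0.09  0.69 -0.85  1.78  1.08  1.81  2.03]
over 34.43 [0.5229 0.3094 0.163 ] [-0.5  0.4 -5.7] 0.0396 50.0
[ 0.52  0.59 -1.11  2.01  0.13  0.44  2.36]
near 35.49 [0.5245 0.3105 0.0802] [ 0.2  0.  -6.1] 0.0397 50.0
```

View pics/near.png

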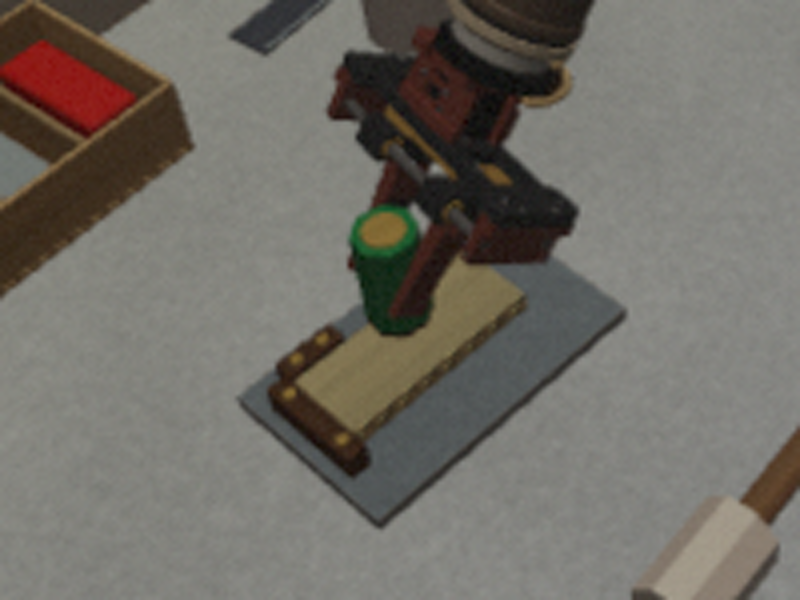

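The weight hangs upright (top 385,230, foot 398,325) about 24 mm over the panels' middle. Next I'll lower it until it touches.

```bash
python3 - <<'E'
from h import *
p=np.array(bot.state()["tcp_pos"]); Rf=Ro.from_rotvec(bot.state()["tool_rot"]).as_matrix()
print(bot.move_l(p-z*.032,feed=.02,guard=4)); S("touch"); bot.hold(.4); S("held")
bot.set_gripper(.042,8); bot.set_gripper(.075); S("open"); bot.hold(.2)
p=np.array(bot.state()["tcp_pos"])
bot.move_l(p-Rf[:,2]*.10,feed=.12); bot.move_l(p-Rf[:,2]*.10+z*.10,feed=.2); bot.hold(.2); S("away")
cs=cam("side"); u=proj(cs,home+z*.06).astype(int); a=cv2.resize(cs[3][u[1]-75:u[1]+75,u[0]-100:u[0]+100],(400,300),interpolation=cv2.INTER_CUBIC)
c=cam("top"); u=proj(c,home+z*.06).astype(int); b=cv2.resize(c[3][u[1]-75:u[1]+75,u[0]-100:u[0]+100],(400,300),interpolation=cv2.INTER_CUBIC)
for cc,n in ((cs,"side"),(c,"top")):
    for h in (.028,.108): print(n,h,((proj(cc,home-ey*.0014+z*h)-(proj(cc,home+z*.06).astype(int)-[100,75]))*2).round(0))
cv2.imwrite("pics/done.png",np.hstack([a,b])[:,:,::-1])
E
```

```text
True
touch 36.69 [0.5243 0.3105 0.0558] [-1.2 -2.2  4.7] 0.0398 50.0
held 37.09 [0.5243 0.3104 0.0558] [-1.4 -1.2  6.4] 0.0396 50.0
open 38.05 [0.5227 0.3092 0.054 ] [ 0.5 -0.4  0.3] 0.0748 0.0
away 40.08 [0.5071 0.2537 0.2347] [-0.3  0.6 -0.5] 0.0748 0.0
side 0.028 [204. 165.]
side 0.108 [196. 126.]
top 0.028 [209. 155.]
top 0.108 [191. 145.]
```

View pics/done.png

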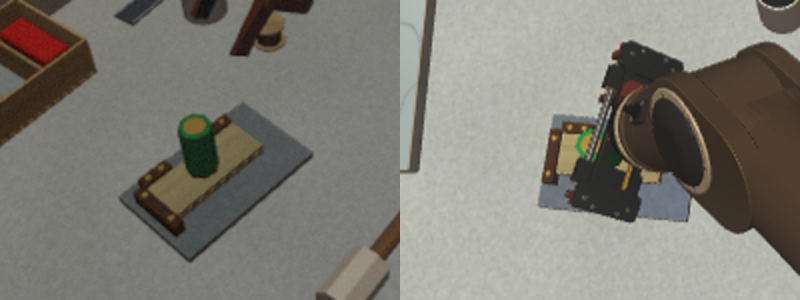

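In the side view the weight stands upright and released, its top at (197,126) against an expected (196,126). The panels are still flush, so I'm handing in.

```bash
python3 -c "
from plant import bot
print(bot.finish_job())"
```

```text
the job is handed in; nothing more can be done
None
```

The job is handed in at about 40 s of the 64 s: the last pictures show both panels flush against both fences and the weight upright, released in their middle, but no verdict came back; I also viewed 12 pictures, over the limit of 10.

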